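Unbolt the camera-stage guard and hold its gate ajar

TASK

First clear the swing of the guard's gate by nesting the vessels in size order: blue cup in the green dish, white cup in the blue cup, all upright and let go. Then lift the sagging bolt by its red handle so that its toe clears the bent keeper lip while you pull it back out of the keeper, swing the gate about a hand's width open towards the robot and finish while still holding it ajar against its closing spring, with the bolt drawn and the vessels clear of the gate. Leave the other things on the bench alone.

Things in the scene. Friction and masses are not known exactly. Their poses are not given: they have to be found in the camera images.
- guard: Fixed low guard, clear panels in aluminium frame round a black camera stage, 300 mm wide and deep, 135 mm high. Origin on the bench midway along its front (the gate line); x points into the guard, y left along the gate line, z up. Hinge post at y = -157 mm, keeper post at y = 103 to 143 mm.
- keeper_lip (a point): Top edge, 155 mm high, of the lip bent up across the gate side of the brass keeper on the keeper post (guard frame y = 114 mm; lip 5 mm thick). Behind it the keeper is open on top, with two cheeks 42 mm apart in x, up to 200 mm high.
- gate (a joint): Angle of the gate about its upright hinge, rad: 0 shut, grows as the free (left) edge comes towards the robot, stop at 1.2. A spring shuts it, 3 to 4 N at the bolt handle. Orange panel in aluminium frame, 227 mm wide, 20 mm thick, top at 135 mm. Cannot open (but for 0.1 rad of play) while the bolt is in the keeper. A hand's width at the free edge is about 0.37 rad.
- gate_hinge (a point): Point on the gate's upright hinge axis at the gate's top (135 mm high), guard frame (0, -140) mm.
- gate_edge (a point): Free edge of the gate at its top, middle of the thickness, 237 mm from the hinge axis.
- bolt (a joint): How far the bolt is drawn, m: 0 fully shot into the keeper (on the left), grows as it slides back along the gate towards the hinge (guard -y), stop at 0.055. About 1.5 N of friction; stays where it is left. If sagging, its toe catches the lip after 3 to 5 mm; lifted over the lip, the toe is out of the keeper from about 0.035.
- barrel (a joint): Lift of the bolt about the worn barrel, rad: 0 sagging (nose 0.10 rad below level; it falls back when let go), stop at 0.2. Pivot axis level across the gate, 125 mm from the gate hinge axis, 175 mm above the bench, over the middle of the gate's thickness. The toe clears the lip above about 0.09; 0.14 is ample.
- bolt_grip (a point): On the axis of the bolt's red handle, 37 mm above the rod's axis, 100 mm from the barrel pivot when shot. Handle: upright pin 14 mm thick, up to 62 mm above the rod's axis. Rod: 10 mm steel bar above the gate's top; its end toe turns 18 mm below the rod's axis. Pinch from above, fingers before and behind the gate. Raise it about 9 mm to clear the lip; 14 mm is safe.
- dish: Round green plastic dish, the largest vessel: 100 mm across the rim, 92 mm at the foot, 32 mm high, wall 3 mm, floor 4 mm. Origin under its centre, z up.
- mid_cup: Round blue plastic cup: 66 mm across the rim, 60 mm at the foot, 62 mm high, wall 3 mm, floor 4 mm, about 120 g. Origin under its centre, z up.
- tall_cup: Round white plastic cup, narrowest and tallest: 44 mm across the rim, 38 mm at the foot, 98 mm high, wall 3 mm, floor 4 mm, about 90 g. Origin under its centre, z up.
- wash_bottle: Bystander: white bottle with red cap, 60 mm across, 160 mm high, at the left. Origin under its centre.
- jar: Bystander: amber jar, 60 mm across, 70 mm high, at the left. Origin under its centre.
- objective: Bystander: black microscope objective standing left of the cups, 36 mm across, 40 mm high. Origin under its centre.
- lens_cap: Bystander: black round lens cap lying near the robot, 56 mm across, 12 mm high. Origin under its centre.
- screwdriver: Bystander: screwdriver with yellow handle lying at the right. Origin under its middle.
- mug: Bystander: white mug at the far right, 80 mm across, 90 mm high. Origin under its centre.

How it is judged:
On the way, in this order (a step that is already met when the one before it is completed fails the run):
1. blue cup in the dish and white cup in the blue cup, upright, let go and at rest (horizontal distance between mid_cup and dish below 0.018 m and z of mid_cup in the frame of dish between 0 and 0.012 m and angle between each of mid_cup, tall_cup's own z axis and vertical below 0.15 rad and horizontal distance between tall_cup and mid_cup below 0.018 m and z of tall_cup in the frame of mid_cup between 0 and 0.012 m and angle between dish's own z axis and vertical below 0.1 rad and height (world z) of dish below 0.01 m and contact force between the fingers and dish below 0.2 N and contact force between the fingers and mid_cup below 0.2 N and contact force between the fingers and tall_cup below 0.2 N and linear speed of each of dish, mid_cup, tall_cup below 0.03 m/s), for 0.2 s.
2. bolt drawn back out of the keeper (value of joint bolt above 0.035 m), for 0.1 s.
At the end, for the whole second after the job is handed in: Gate still, 0.22 to 0.55 rad open, fingers on the gate or bolt with over 1 N, bolt drawn 30 mm or more; white cup in blue cup in dish, each upright (0.15 rad) on the next one's floor within 18 mm of its middle, dish flat on the bench, no vessel touching the gate (value of joint gate between 0.22 and 0.55 rad and velocity of joint gate between -0.1 and 0.1 rad/s and value of joint bolt above 0.03 m and contact force between the fingers and gate above 1 N and horizontal distance between mid_cup and dish below 0.018 m and z of mid_cup in the frame of dish between 0 and 0.012 m and angle between each of mid_cup, tall_cup's own z axis and vertical below 0.15 rad and horizontal distance between tall_cup and mid_cup below 0.018 m and z of tall_cup in the frame of mid_cup between 0 and 0.012 m and angle between dish's own z axis and vertical below 0.1 rad and height (world z) of dish below 0.01 m and contact force between each of dish, mid_cup, tall_cup and gate below 0.2 N); the arm keeps its last pose, push and grip.
It fails at once if another thing on the bench pushed over 30 mm or tipped (distance of any of wash_bottle, jar, objective, lens_cap, screwdriver, mug from where it was at the start of the episode above 0.03 m or angle between any of wash_bottle, jar, objective, lens_cap, mug's own z axis and vertical above 0.5 rad).
It fails at once if a vessel knocked over (angle between any of dish, mid_cup, tall_cup's own z axis and vertical above 0.8 rad).
It also fails if it takes over 67 s, if anything falls off the work surface, if the arm or the gripper's body presses on something with over 40 N, if the wrist force passes 120 N, or if a joint passes its speed limit or range.

ROBOT

A 7-joint arm with a two-finger parallel gripper is mounted at the origin on the work surface. World frame = base frame: x ahead of the robot, y to its left, z up, the work surface at z = 0. Lengths are in m, angles in rad, forces in N, time in s.
With the tool pointing down it reaches from about 0.425 to 0.875 m from the base axis. Payload 4.7 kg.
Tool frame: the origin (TCP) lies midway between the tips of the shut fingers; the grasp point (between the pads) lies 19 mm behind it; y points along the fingers, z is the direction in which the jaws open and shut, and the axes are right-handed (so a half turn about y gives the same grasp; the last joint's range is limited). The gripper opens to 87 mm and grips with 3 to 60 N. Pads are 19 mm wide; open, the fingers measure 117 mm over their backs; the gripper's body (75 mm by 190 mm) begins 51 mm behind the grasp point.
Start: joints at [-1.229, 0.321, -0.07, 1.45, 0.023, 1.371, -0.057], TCP at [0.209, 0.615, 0.223] pointing down, gripper open.
Joint ranges: [-2.86, 2.86], [-0.3, 2.09], [-1.38, 1.24], [0.06, 2.45], [-1.56, 4.7], [0.09, 2.05], [-2.69, 2.69]. Speed limits (rad/s): [2.57, 2.57, 3.14, 3.14, 3.14, 3.14, 3.14].

INTERFACE

Orientations are given as a rotation vector (axis times angle).
In Python, from bench import ctrl gives the robot as it stands.
- The arm moves only by the tool play_rows, never from a script. Its arguments are lists of equal length, an entry for each row: "translation": the shift along the tool's x, y, z in mm, a list of three; "turn": the turn, a rotation vector about the tool's x, y, z in rad, a list of three; "fingers": the opening, from -1 (shut) to 1 (fully open), so that 0 is half open. In form: {"translation": [[dx, dy, dz], ...], "turn": [[wx, wy, wz], ...], "fingers": [fingers, ...]}. A call has exactly 10 rows; each row shifts and turns the commanded pose from where the row before left it, along the tool's axes as they then stand; what a row does not reach is not made up. A row lasts 1/12 s, in which the tool goes at most 41.7 mm and 7.16 degrees, less where a joint would pass 70% of its speed; a pose out of reach is approached as far as the arm can. A call with a gripper value outside its range is refused whole. The fingers move at their own pace and stop on an object; "grip_force" is the grip in N (left out, the last holds). Time passes only in rows, so rows that do not move let the fingers close, or fill a call up. It gives the time, the measured TCP pose, the force and the opening at its end, in the units of the state.
- ctrl.get_state(): the state, without advancing time (a new reading comes with each control period).
- ctrl.get_image(name): name is "scene" or "top"; returns the picture (480x640x3 uint8, blue, green, red); there is no depth.
- ctrl.camera_info(name): a dict with "camera_matrix" (3x3 intrinsics, pixels), "k1" (the pictures are not rectified: a ray, as slopes to the right and down, at radius r is drawn at 1 + k1 r^2 times it, then the intrinsics apply), "R" (3x3) and "t" (3): a world point X has camera coordinates R X + t. Camera axes: x right, y down, z forward; pixel columns grow to the right and rows downward; lengths in m; the calibration is good to about 2 mm. A picture is of the moment at which its call begins. camera_info takes no time and is no camera call.
- ctrl.close_job(): hands the job in, once; it reports no verdict.
The state is a dict: "time": time; "joint_positions": joint angles; "qd": joint speeds; "joint_torque": joint torques, N m; "position": TCP position; "tool_rot": TCP orientation; "ft_force": force on the tool from outside, world axes, zero at the start; "torque": the same for the moment, N m; "grip_width": opening from 0.0 (shut) to 1.0 (fully open).
Only numpy, scipy, OpenCV 4.12 (cv2) and the standard library are available. Lean on these libraries where they do the work, as an engineer would, in place of code of your own. Each camera call takes 0.05 s, during which the arm holds its last target.

## Working session

There is one attempt and no reset: what is moved stays moved. The work goes in short steps, Python scripts to look and compute and a tool call to move; the robot and the scene stay as the last step left them, time stands still between calls to the robot, and variables do not carry over. Pictures are saved under pics/ and viewed, and the job is handed in when it is done.

Besides the shell and the picture viewer there is one more tool, called after ">>>" as a command line: name --argument value ..., lists and objects as JSON in quotes. play_rows: Moves the arm, as the interface text tells. Its arguments: {"type":"object","properties":{"translation":{"type":"array"},"turn":{"type":"array"},"fingers":{"type":"array"},"grip_force":{"type":"number"}},"required":["translation","turn","fingers"]}

```bash
ls; mkdir -p pics; python3 - <<'E'
from bench import ctrl
import cv2,numpy as np
s=ctrl.get_state(); print(s)
for n in("scene","top"):
    cv2.imwrite(f"pics/{n}0.png",ctrl.get_image(n)); print(n,ctrl.camera_info(n))
E
```

```text
pics
{'time': 0.0, 'joint_positions': array([-1.22890682,  0.32184829, -0.07009295,  1.45170206,  0.0226059 ,
        1.3708093 , -0.05687571]), 'qd': array([-0.00022481, -0.00066524,  0.00034056,  0.00036966, -0.0012857 ,
        0.00289541,  0.00031558]), 'joint_torque': array([-8.50683500e-05, -4.91277266e+01, -4.03877953e-01, -3.12524557e+01,
       -6.39783195e-02,  4.38311999e-02,  1.76490903e-04]), 'position': array([0.20912895, 0.61483389, 0.22143159]), 'tool_rot': array([-1.55742349,  0.25742968, -0.25708194]), 'ft_force': array([ 0.21001847,  1.79270386, -0.26491136]), 'torque': array([-0.00901952, -0.03023536,  0.01651648]), 'grip_width': 1.0011560306289131}
scene {'camera_matrix': array([[541.92322308,   0.        , 322.43091532],
       [  0.        , 541.92322308, 237.34792111],
       [  0.        ,   0.        ,   1.        ]]), 'k1': 0.03229094517855546, 'R': array([[-0.77258262,  0.63465722, -0.01806401],
       [ 0.43790529,  0.51203943, -0.73895506],
       [-0.45973368, -0.57881416, -0.67351252]]), 't': array([ 0.41037593, -0.11036582,  1.87527573])}
top {'camera_matrix': array([[583.1242923 ,   0.        , 319.648708  ],
       [  0.        , 583.1242923 , 242.68993747],
       [  0.        ,   0.        ,   1.        ]]), 'k1': -0.0250871560679534, 'R': array([[-0.02610254, -0.99943036,  0.021392  ],
       [-0.99776152,  0.02472906, -0.06213225],
       [ 0.06156785, -0.02296592, -0.99783865]]), 't': array([-0.03020582,  0.52897453,  1.65215013])}
```

View pics/scene0.png

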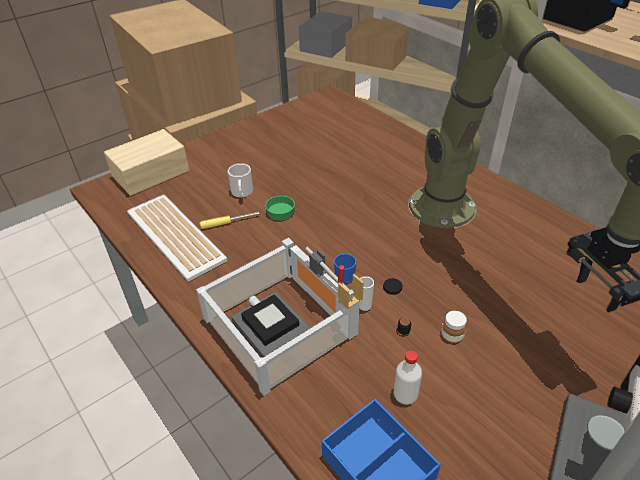

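View pics/top0.png

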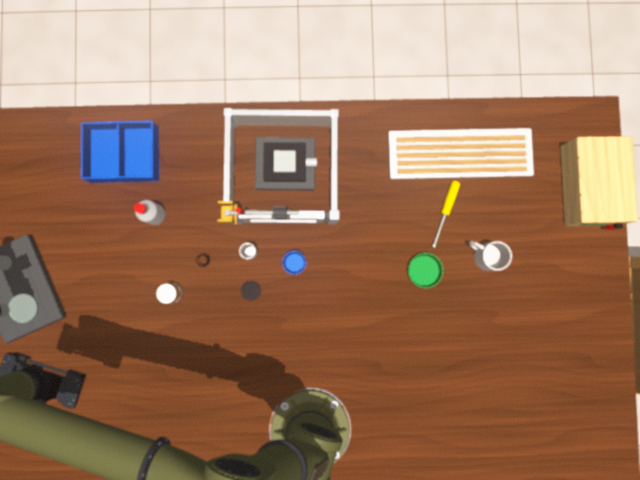

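```bash
cat > h.py <<'E'
from bench import ctrl
import cv2,numpy as np
from scipy.spatial.transform import Rotation as Ro
C={n:ctrl.camera_info(n) for n in("scene","top")}
def w(n,uv,z):
    c=C[n];R=np.array(c["R"]);t=np.array(c["t"])
    p=cv2.undistortPoints(np.array([[uv]],float),c["camera_matrix"],np.array([c["k1"],0,0,0.]))[0,0]
    d=R.T@np.array([*p,1]);o=-R.T@t
    return o+d*(z-o[2])/d[2]
def px(n,X):
    c=C[n];return cv2.projectPoints(np.array(X,float).reshape(-1,3),cv2.Rodrigues(c["R"])[0],c["t"],c["camera_matrix"],np.array([c["k1"],0,0,0.]))[0][:,0]
def crop(n,img,x0,y0,x1,y1,k,f):
    cv2.imwrite(f,cv2.resize(img[y0:y1,x0:x1],None,fx=k,fy=k,interpolation=cv2.INTER_CUBIC))
E
python3 - <<'E'
from h import *
a=cv2.imread("pics/top0.png");b=cv2.imread("pics/scene0.png")
crop("top",a,180,190,340,310,5,"pics/t1.png")
crop("top",a,390,220,530,300,5,"pics/t2.png")
crop("scene",b,260,230,420,350,5,"pics/s1.png")
E
```

```text
(no output)
```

View pics/t1.png

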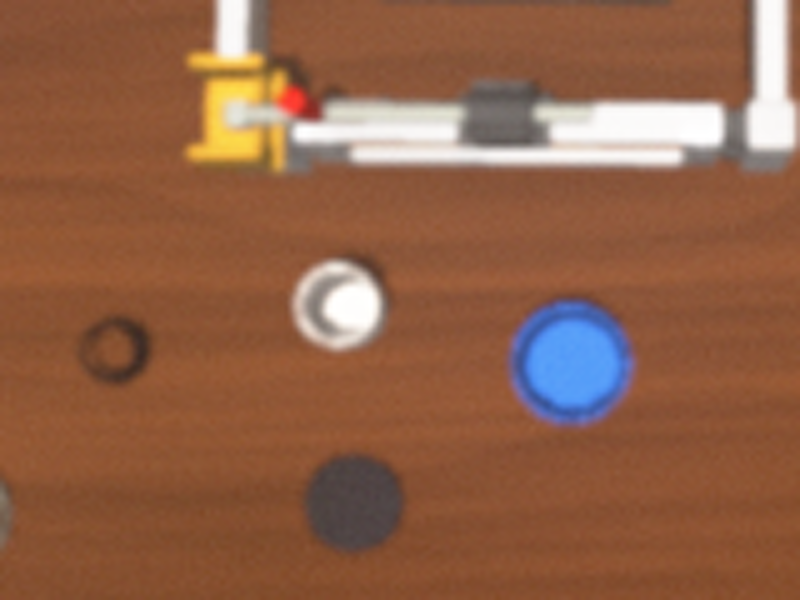

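View pics/t2.png

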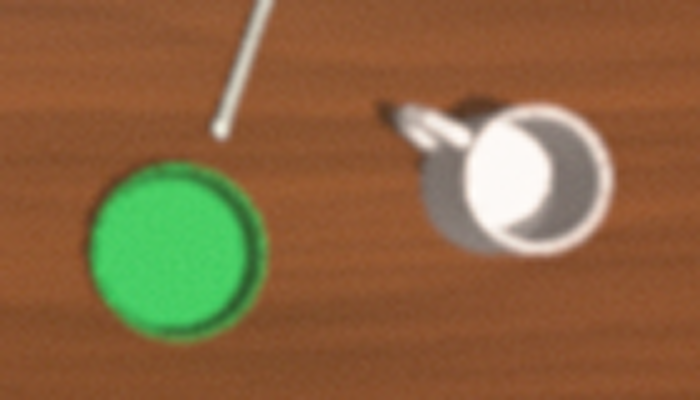

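View pics/s1.png

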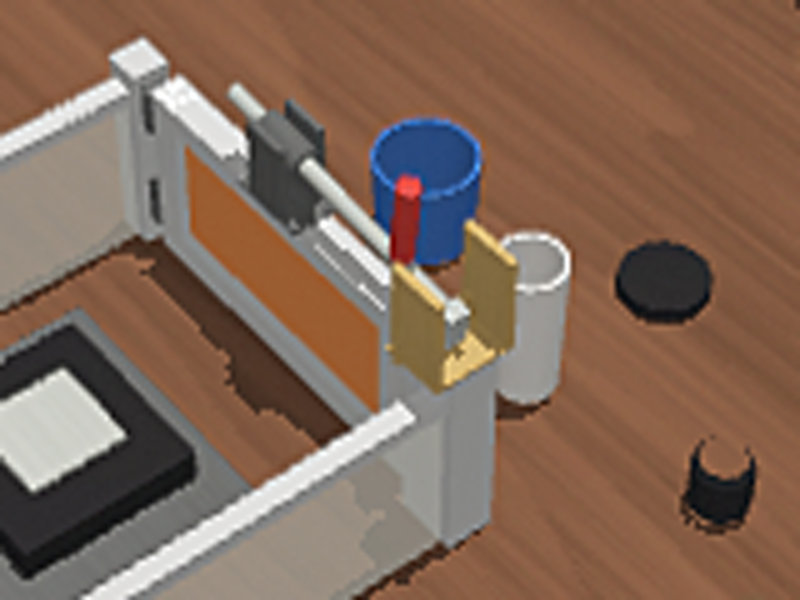

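```bash
cat >> h.py <<'E'
def tri(a,b):
    from scipy.optimize import least_squares
    r=least_squares(lambda X:np.r_[px("top",X)[0]-a,px("scene",X)[0]-b],[.6,.1,.1]);return r.x,r.fun
E
python3 - <<'E'
from h import *
np.set_printoptions(precision=4,suppress=True)
for nm,a,b,z in(("blue",(294.1,262.3),(345.1,261.9),.062),("white",(247.9,250.9),(367.9,281.5),.098),("dish",(425.7,270.3),(280,206),.032)):
    print(nm,w("top",a,z),w("scene",b,z),tri(a,b))
print("handle",tri((238.3,209.9),(341.4,266.6)),w("top",(238.3,209.9),.227))
# guard corners, full top: keeper-front etc
for nm,uv,z in (("cheekback L",(180+190/5,190+62/5),.2),("hingepost center",(180+771/5,190+125/5),.135),("gate top hinge end",(180+720/5,190+122/5),.135),("gate free",(180+297/5,190+132/5),.135),("cap",(180+355/5,190+502/5),.012),("obj",(180+115/5,190+348/5),.04),
 ("FL corner",(228,112),.135),("FR corner",(334.5,112.5),.135)):
    print(nm,w("top",uv,z))
E
```

```text
blue [0.4725 0.0297 0.062 ] [0.4756 0.0391 0.062 ] (array([0.4714, 0.0312, 0.0532]), array([-0.4322,  0.5048, -0.705 , -0.0151]))
white [0.5055 0.1535 0.098 ] [0.5021 0.1635 0.098 ] (array([0.5024, 0.1571, 0.093 ]), array([-1.1309,  1.274 , -1.7214, -0.0045]))
dish [ 0.4411 -0.3425  0.032 ] [ 0.447  -0.3282  0.032 ] (array([ 0.4398, -0.3441,  0.0186]), array([-0.381 ,  0.4983, -0.7477, -0.0601]))
handle (array([0.6017, 0.1643, 0.2222]), array([-0.4195,  0.4925, -0.6435, -0.0157])) [0.6023 0.1627 0.227 ]
cheekback L [0.6261 0.2171 0.2   ]
hingepost center [ 0.5938 -0.0817  0.135 ]
gate top hinge end [ 0.596  -0.0545  0.135 ]
gate free [0.5961 0.1707 0.135 ]
cap [0.397  0.1554 0.012 ]
obj [0.4872 0.2856 0.04  ]
FL corner [0.8793 0.1966 0.135 ]
FR corner [ 0.872  -0.0902  0.135 ]
```

```bash
cat >> h.py <<'E'
def ring(c,r,z): 
    a=np.linspace(0,2*np.pi,60);return np.c_[c[0]+r*np.cos(a),c[1]+r*np.sin(a),np.full(60,z)]
def draw(img,n,items,x0,y0,x1,y1,k,f):
    im=cv2.resize(img[y0:y1,x0:x1],None,fx=k,fy=k,interpolation=cv2.INTER_CUBIC)
    for P,col in items:
        q=((px(n,P)+.5-[x0,y0])*k*16).astype(int)
        cv2.polylines(im,[q.reshape(-1,1,2)],False,col,1,cv2.LINE_AA,4)
    return im
E
cat > ov.py <<'E'
from h import *
a=cv2.imread("pics/top0.png");b=cv2.imread("pics/scene0.png")
V=dict(b=((.4725,.0297),.033,.03,.062),w=((.5055,.1535),.022,.019,.098),d=((.4411,-.3425),.05,.046,.032))
it=[]
for c,r,f,z in V.values(): it+=[(ring(c,r,z),(0,0,255)),(ring(c,f,0),(0,255,255))]
p=[draw(a,"top",it,230,230,330,280,4,0),draw(b,"scene",it,320,245,420,295+25,4,0),draw(a,"top",it,390,245,490,295,4,0),draw(b,"scene",it,250,180,350,230,4,0)]
cv2.imwrite("pics/ov.png",np.vstack([np.hstack([p[0],p[2]]),np.hstack([p[1],np.vstack([p[3],p[3][:100]*0])])]))
E
python3 ov.py
```

```text
(no output)
```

View pics/ov.png

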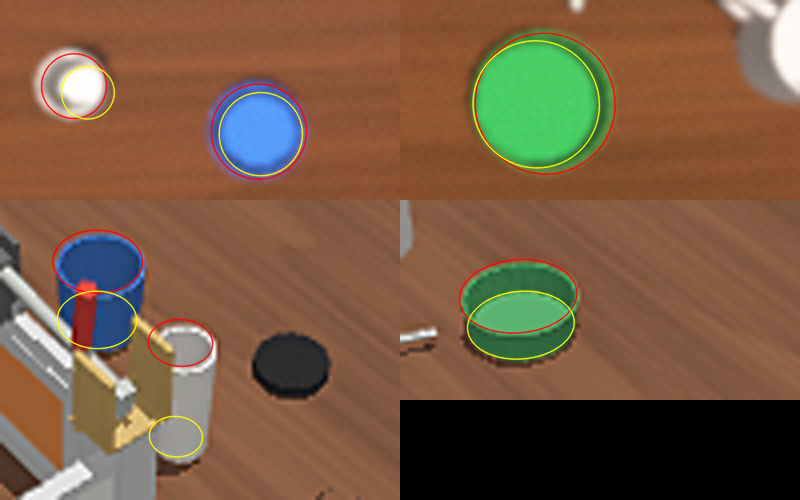

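```bash
cat > sil.py <<'E'
from h import *
from scipy.optimize import least_squares
np.set_printoptions(precision=4,suppress=True)
V=dict(b=((.4725,.0297),.033,.03,.062),w=((.5055,.1535),.022,.019,.098),d=((.4411,-.3425),.05,.046,.032))
I={"top":cv2.imread("pics/top0.png"),"scene":cv2.imread("pics/scene0.png")}
def mask(im,nm):
    h=cv2.cvtColor(im,cv2.COLOR_BGR2HSV)
    return {"b":cv2.inRange(h,(100,90,40),(130,255,255)),"d":cv2.inRange(h,(50,90,30),(85,255,255)),"w":cv2.inRange(h,(0,0,85),(179,70,255))}[nm]
def hull(n,nm,xy):
    _,r,f,z=V[nm]
    q=np.vstack([px(n,ring(xy,r,z)),px(n,ring(xy,f,0))]).astype(np.float32)
    return cv2.convexHull(q)
for nm in "bdw":
  for n in("top","scene"):
    m=mask(I[n],nm); c0=px(n,[*V[nm][0],V[nm][3]/2])[0].astype(int)
    roi=np.zeros_like(m);cv2.circle(roi,tuple(int(v) for v in c0),30 if nm!="w" else 22,255,-1);m&=roi
    k,lab,st,ce=cv2.connectedComponentsWithStats(m)
    i=1+np.argmax(st[1:,4]); x,y,ww,hh,ar=st[i]
    H=hull(n,nm,V[nm][0]);M=cv2.moments(H)
    print(nm,n,"mask box",x,y,x+ww-1,y+hh-1,"c",ce[i],ar,"| model box",H[:,0].min(0),H[:,0].max(0),M["m10"]/M["m00"],M["m01"]/M["m00"],M["m00"])
E
python3 sil.py
```

```text
b top mask box 283 250 305 274 c [293.778  261.8049] 446 | model box [282.2263 250.4209] [306.0007 274.1891] 294.10638122001797 262.3053347168955 443.38838302274235
b scene mask box 334 254 355 282 c [345.4539 265.947 ] 434 | model box [332.6276 251.9435] [354.9989 281.5392] 343.7349047160543 266.44149892625785 557.6706133806147
d top mask box 408 253 442 286 c [425.0149 269.8145] 938 | model box [407.6537 252.7088] [443.1671 287.9256] 425.52234899056555 270.3284421912773 974.956967995502
d scene mask box 265 196 294 219 c [279.8169 207.2763] 579 | model box [264.2532 194.2659] [293.5849 219.1722] 279.20665733702396 206.53388975671993 593.1123007859569
w top mask box 239 242 256 259 c [247.5698 250.5504] 258 | model box [239.7888 242.8233] [257.952  259.1358] 248.73020130734747 251.3117693150583 231.91134985839017
w scene mask box 348 276 373 313 c [364.625  295.5647] 448 | model box [356.4753 274.238 ] [372.5445 308.6227] 363.98032869443574 290.88491432798924 472.06654897285625
```

```bash
python3 - <<'E'
from h import *
np.set_printoptions(precision=4,suppress=True)
s=ctrl.get_state();print(Ro.from_rotvec(s["tool_rot"]).as_matrix(),s["time"])
E
```

```text
[[ 0.9468 -0.0005  0.3219]
 [-0.3219 -0.0017  0.9468]
 [ 0.0001 -1.     -0.0018]] 0.1
```

>>> play_rows --translation '[[0,0,0],[0,0,0],[0,0,0],[26,0,-31],[26,0,-31],[26,0,-31],[26,0,-31],[26,0,-31],[26,0,-31],[26,0,-31]]' --turn '[[0,-0.109,0],[0,-0.109,0],[0,-0.109,0],[0,0,0],[0,0,0],[0,0,0],[0,0,0],[0,0,0],[0,0,0],[0,0,0]]' --fingers '[1,1,1,1,1,1,1,1,1,1]' --grip_force 15

```text
time: 0.93
position: [0.3919, 0.3963, 0.2222]
tool_rot: [-1.571, 0.001, -0.0]
ft_force: [0.3, -0.3, 0.4]
grip_width: 1.003
```

>>> play_rows --translation '[[8.2,0,-36.4],[8.2,0,-36.4],[8.2,0,-36.4],[8.2,0,-36.4],[8.2,0,-36.4],[8.2,0,-36.4],[8.2,0,-36.4],[8.2,0,-36.4],[8.2,0,-36.4],[8.2,0,-36.4]]' --turn '[[0,0,0],[0,0,0],[0,0,0],[0,0,0],[0,0,0],[0,0,0],[0,0,0],[0,0,0],[0,0,0],[0,0,0]]' --fingers '[1,1,1,1,1,1,1,1,1,1]'

```text
time: 1.77
position: [0.4726, 0.0323, 0.2224]
tool_rot: [-1.57, 0.001, -0.001]
ft_force: [0.0, 0.7, -0.4]
grip_width: 0.999
```

```bash
python3 - <<'E'
from h import *
b=ctrl.get_image("scene");cv2.imwrite("pics/s2.png",b)
print(ctrl.get_state()["position"])
crop("scene",b,290,170,420,300,5,"pics/s2c.png")
E
```

```text
[0.47407591 0.02319098 0.22268325]
```

View pics/s2c.png

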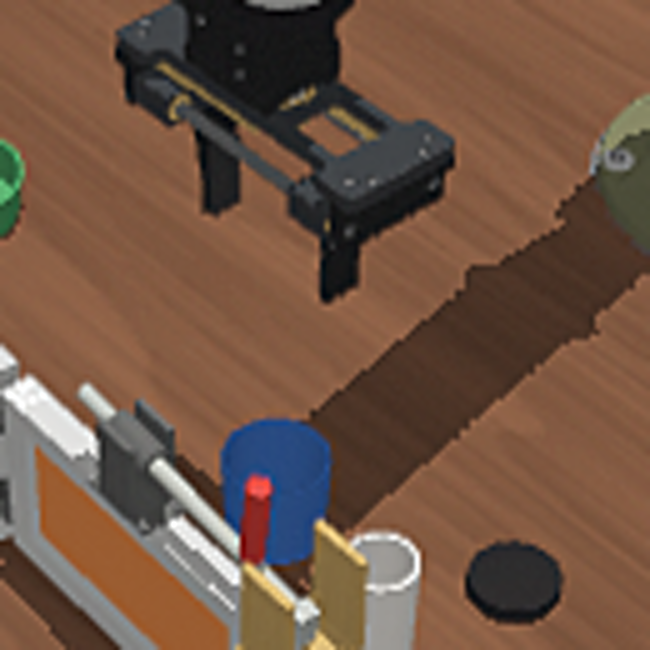

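>>> play_rows --translation '[[0,0,0],[0,10,0],[0,20,0],[0,20,0],[0,20,0],[0,20,0],[0,20,0],[0,10,0],[0,0,0],[0,0,0]]' --turn '[[0,0,0],[0,0,0],[0,0,0],[0,0,0],[0,0,0],[0,0,0],[0,0,0],[0,0,0],[0,0,0],[0,0,0]]' --fingers '[1,1,1,1,1,1,1,1,1,1]'

```text
time: 2.65
position: [0.4724, 0.035, 0.1022]
tool_rot: [-1.571, 0.0, 0.002]
ft_force: [0.8, -0.2, 0.6]
grip_width: 1.0
```

```bash
python3 - <<'E'
from h import *
b=ctrl.get_image("scene");a=ctrl.get_image("top")
s=ctrl.get_state();p=s["position"];print(p,s["tool_rot"])
it=[(np.array([p+[0,-.0435,0],p+[0,.0435,0]]),(0,0,255)),(ring((.474,.0325),.033,.062),(0,255,255)),(ring((.507,.157),.022,.098),(0,255,255))]
cv2.imwrite("pics/s3.png",draw(b,"scene",it,290,200,410,300,5,0))
cv2.imwrite("pics/t3.png",draw(a,"top",it,220,210,340,300,5,0))
E
```

```text
[0.47367197 0.0348062  0.10356244] [-1.57027576e+00 -1.42930510e-03 -1.32664897e-03]
```

View pics/s3.png

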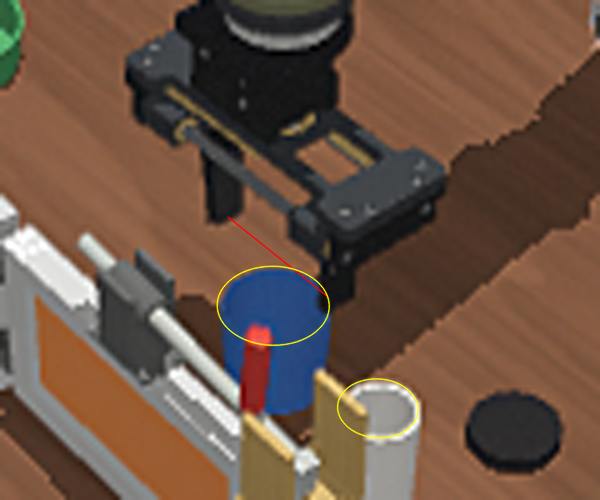

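View pics/t3.png

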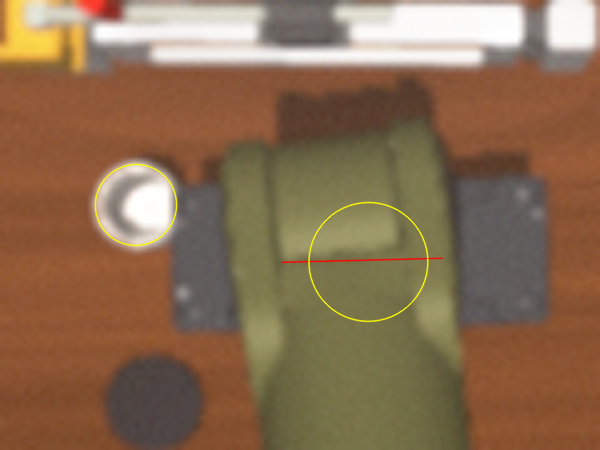

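>>> play_rows --translation '[[0,10,-2],[0,14,0],[0,14,0],[0,14,0],[0,12,0],[0,0,0],[0,0,0],[0,0,0],[0,0,0],[0,0,0]]' --turn '[[0,0,0],[0,0,0],[0,0,0],[0,0,0],[0,0,0],[0,0,0],[0,0,0],[0,0,0],[0,0,0],[0,0,0]]' --fingers '[1,1,1,1,1,1,0.3,0.3,0.3,0.3]' --grip_force 10

```text
time: 3.58
position: [0.4736, 0.0324, 0.0395]
tool_rot: [-1.57, -0.001, -0.002]
ft_force: [-0.6, 0.1, -0.4]
grip_width: 0.779
```

>>> play_rows --translation '[[0,0,0],[0,0,0],[0,0,0],[0,0,0],[0,-5,0],[0,-10,0],[0,-20,0],[0,-25,0],[0,-25,0],[0,-15,0]]' --turn '[[0,0,0],[0,0,0],[0,0,0],[0,0,0],[0,0,0],[0,0,0],[0,0,0],[0,0,0],[0,0,0],[0,0,0]]' --fingers '[-0.2,-0.2,-0.2,-0.2,-0.2,-0.2,-0.2,-0.2,-0.2,-0.2]' --grip_force 15

```text
time: 4.42
position: [0.4736, 0.032, 0.1413]
tool_rot: [-1.57, -0.001, -0.003]
ft_force: [1.2, 0.2, -2.1]
grip_width: 0.738
```

```bash
python3 - <<'E'
from h import *
b=ctrl.get_image("scene")
s=ctrl.get_state();p=s["position"];print(p,s["tool_rot"],s["grip_width"])
cv2.imwrite("pics/s4.png",draw(b,"scene",[],290,180,410,290,5,0))
E
```

```text
[0.47521616 0.03227785 0.14358445] [-1.56903121 -0.00409293 -0.00603666] 0.7337295523843663
```

View pics/s4.png

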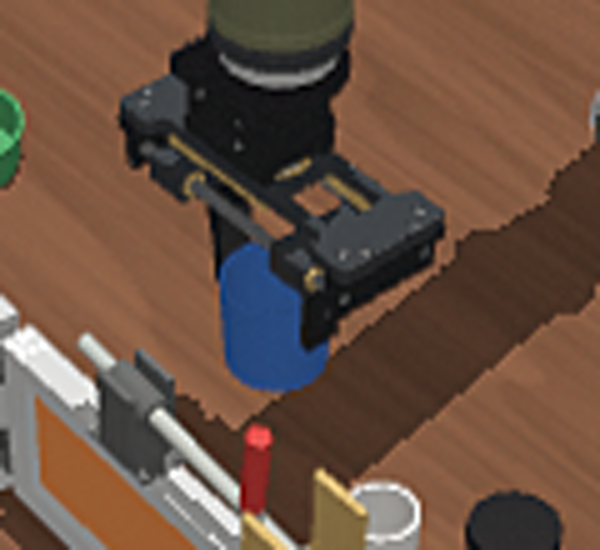

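>>> play_rows --translation '[[-2,0,-25],[-3,0,-40],[-3.5,0,-41],[-3.5,0,-41],[-3.5,0,-41],[-3.5,0,-41],[-3.5,0,-41],[-3.5,0,-40],[-3,0,-36],[-2.5,0,-26]]' --turn '[[0,0,0],[0,0,0],[0,0,0],[0,0,0],[0,0,0],[0,0,0],[0,0,0],[0,0,0],[0,0,0],[0,0,0]]' --fingers '[-0.2,-0.2,-0.2,-0.2,-0.2,-0.2,-0.2,-0.2,-0.2,-0.2]'

```text
time: 5.3
position: [0.4392, -0.3434, 0.1383]
tool_rot: [-1.572, 0.004, -0.002]
ft_force: [0.1, 0.8, -2.3]
grip_width: 0.732
```

>>> play_rows --translation '[[0,0,0],[0,10,0],[0,15,0],[0,15,0],[0,10,0],[0,5,0],[0,0,0],[0,0,0],[0,0,0],[0,0,0]]' --turn '[[0,0,0],[0,0,0],[0,0,0],[0,0,0],[0,0,0],[0,0,0],[0,0,0],[0,0,0],[0,0,0],[0,0,0]]' --fingers '[-0.2,-0.2,-0.2,-0.2,-0.2,-0.2,-0.2,-0.2,-0.2,-0.2]'

```text
time: 6.13
position: [0.4416, -0.34, 0.0844]
tool_rot: [-1.571, -0.001, -0.002]
ft_force: [0.9, -0.2, -1.2]
grip_width: 0.737
```

```bash
python3 - <<'E'
from h import *
b=ctrl.get_image("scene")
s=ctrl.get_state();p=s["position"];print(p,s["tool_rot"],s["grip_width"])
it=[(ring(p,.030,p[2]-.039),(0,0,255)),(ring((.4425,-.340),.05,.032),(0,255,255))]
cv2.imwrite("pics/s5.png",draw(b,"scene",it,220,130,340,240,5,0))
E
```

```text
[ 0.44161436 -0.34001802  0.08432071] [-1.57123410e+00 -6.40944844e-04 -1.63986556e-03] 0.7352680784631228
```

View pics/s5.png

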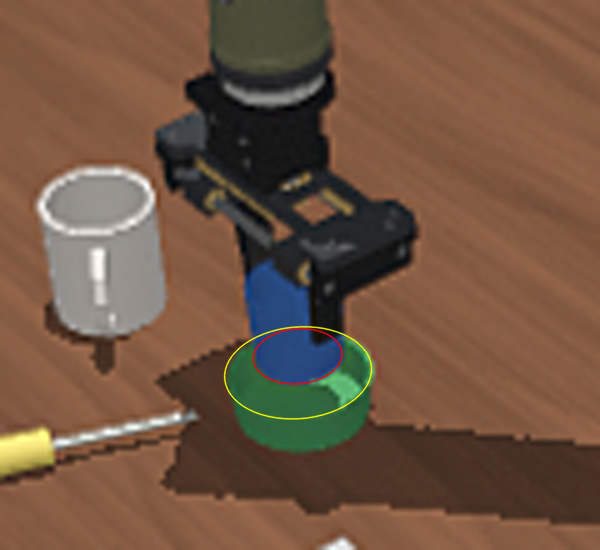

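>>> play_rows --translation '[[0,6,0],[0,8,0],[0,8,0],[0,7,0],[0,5,0],[0,3,0],[0,2,0],[0,0,0],[0,0,0],[0,0,0]]' --turn '[[0,0,0],[0,0,0],[0,0,0],[0,0,0],[0,0,0],[0,0,0],[0,0,0],[0,0,0],[0,0,0],[0,0,0]]' --fingers '[-0.2,-0.2,-0.2,-0.2,-0.2,-0.2,-0.2,-0.2,-0.2,-0.2]'

```text
time: 7.02
position: [0.4413, -0.34, 0.0449]
tool_rot: [-1.571, 0.0, -0.001]
ft_force: [0.3, -0.4, -1.9]
grip_width: 0.736
```

Release and lift.

>>> play_rows --translation '[[0,1,0],[0,0,0],[0,0,0],[0,0,0],[0,0,0],[0,0,0],[0,-10,0],[0,-20,0],[0,-25,0],[0,-30,0]]' --turn '[[0,0,0],[0,0,0],[0,0,0],[0,0,0],[0,0,0],[0,0,0],[0,0,0],[0,0,0],[0,0,0],[0,0,0]]' --fingers '[-0.2,0.7,0.9,0.9,0.9,0.9,0.9,0.9,0.9,0.9]'

```text
time: 7.85
position: [0.4401, -0.3394, 0.1291]
tool_rot: [-1.57, 0.003, 0.001]
ft_force: [0.7, 0.1, 0.6]
grip_width: 0.949
```

>>> play_rows --translation '[[3,-12,25],[5,-20,35],[5,-18,36],[5,0,41],[5,0,41],[5,0,41],[5,0,41],[5,0,41],[5,0,41],[5,0,41]]' --turn '[[0,0,0],[0,0,0],[0,0,0],[0,0,0],[0,0,0],[0,0,0],[0,0,0],[0,0,0],[0,0,0],[0,0,0]]' --fingers '[1,1,1,1,1,1,1,1,1,1]'

```text
time: 8.68
position: [0.4894, 0.045, 0.1798]
tool_rot: [-1.57, -0.0, -0.002]
ft_force: [1.1, -0.6, 0.2]
grip_width: 0.999
```

>>> play_rows --translation '[[5,0,38],[5,0,34],[5,0,27],[3,0,15],[0,0,0],[0,10,0],[0,15,0],[0,15,0],[0,0,0],[0,0,0]]' --turn '[[0,0,0],[0,0,0],[0,0,0],[0,0,0],[0,0,0],[0,0,0],[0,0,0],[0,0,0],[0,0,0],[0,0,0]]' --fingers '[1,1,1,1,1,1,1,1,1,1]'

```text
time: 9.52
position: [0.5069, 0.1546, 0.1378]
tool_rot: [-1.572, 0.005, -0.002]
ft_force: [0.4, -0.0, 0.0]
grip_width: 0.995
```

```bash
python3 - <<'E'
from h import *
b=ctrl.get_image("scene");a=ctrl.get_image("top")
cv2.imwrite("pics/raw_top6.png",a);cv2.imwrite("pics/raw_scene6.png",b)
s=ctrl.get_state();p=s["position"];print(p,s["tool_rot"],s["grip_width"])
it=[(ring((.507,.157),.022,.098),(0,0,255)),(ring((.4425,-.340),.05,.032),(0,255,255)),(ring((.4415,-.340),.033,.066),(0,0,255))]
A=draw(b,"scene",it,230,180,310,230,5,0);B=draw(a,"top",it,390,240,470,290,5,0);D=draw(b,"scene",it,320,220,400,320,5,0);E=draw(a,"top",it,210,200,290,300,5,0)
cv2.imwrite("pics/s6.png",np.hstack([np.vstack([A,B]),D]))
E
```

```text
[0.5079899  0.15591992 0.13930366] [-1.57067882e+00  1.39891346e-03 -2.94371849e-03] 1.0025526099426534
```

View pics/s6.png

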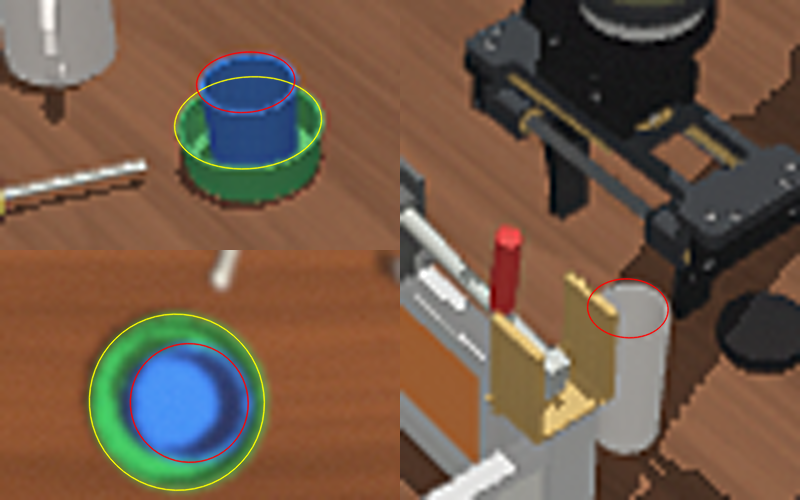

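>>> play_rows --translation '[[0,10,0],[0,15,0],[0,18,0],[0,16,0],[0,12,0],[0,0,0],[0,0,0],[0,0,0],[0,0,0],[0,0,0]]' --turn '[[0,0,0],[0,0,0],[0,0,0],[0,0,0],[0,0,0],[0,0,0],[0,0,0],[0,0,0],[0,0,0],[0,0,0]]' --fingers '[1,1,1,1,1,1,0,-0.4,-0.4,-0.4]' --grip_force 10

```text
time: 10.45
position: [0.5082, 0.1575, 0.0686]
tool_rot: [-1.57, -0.001, -0.002]
ft_force: [0.8, 0.3, 0.3]
grip_width: 0.785
```

>>> play_rows --translation '[[0,0,0],[0,0,0],[0,0,0],[0,0,0],[0,0,0],[0,0,0],[0,-10,0],[0,-20,0],[0,-30,0],[0,-20,0]]' --turn '[[0,0,0],[0,0,0],[0,0,0],[0,0,0],[0,0,0],[0,0,0],[0,0,0],[0,0,0],[0,0,0],[0,0,0]]' --fingers '[-0.5,-0.5,-0.5,-0.5,-0.5,-0.5,-0.5,-0.5,-0.5,-0.5]' --grip_force 15

```text
time: 11.28
position: [0.5078, 0.157, 0.1499]
tool_rot: [-1.571, 0.0, -0.002]
ft_force: [0.8, 0.2, -1.1]
grip_width: 0.49
```

```bash
python3 - <<'E'
from h import *
b=ctrl.get_image("scene")
s=ctrl.get_state();p=s["position"];print(p,s["tool_rot"],s["grip_width"],s["ft_force"])
it=[(ring(p,.019,p[2]-.067),(0,0,255))]
cv2.imwrite("pics/s7.png",draw(b,"scene",it,300,180,420,300,5,0))
E
```

```text
[0.51029786 0.15783768 0.15394048] [-1.56748254 -0.0046689  -0.00668572] 0.48589293490720986 [2.85232363 1.1036398  1.40841564]
```

View pics/s7.png

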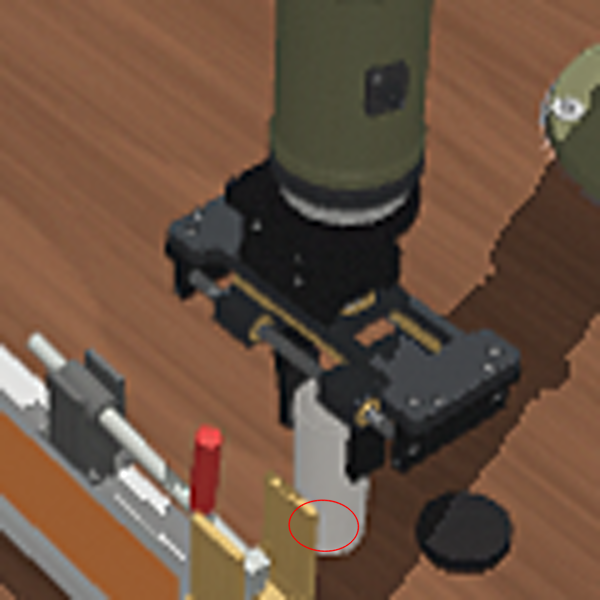

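>>> play_rows --translation '[[-3,-15,-25],[-5,-15,-35],[-5,0,-41],[-5,0,-41],[-5,0,-41],[-5,0,-41],[-5,0,-41],[-5,0,-41],[-5,0,-41],[-5,0,-41]]' --turn '[[0,0,0],[0,0,0],[0,0,0],[0,0,0],[0,0,0],[0,0,0],[0,0,0],[0,0,0],[0,0,0],[0,0,0]]' --fingers '[-0.5,-0.5,-0.5,-0.5,-0.5,-0.5,-0.5,-0.5,-0.5,-0.5]'

```text
time: 12.17
position: [0.4583, -0.2327, 0.1781]
tool_rot: [-1.57, -0.0, -0.001]
ft_force: [1.5, -0.7, -1.2]
grip_width: 0.488
```

>>> play_rows --translation '[[-5,0,-40],[-5,0,-34],[-5,0,-22],[-3.5,0,-13],[0,0,0],[0,5,0],[0,10,0],[0,10,0],[0,0,0],[0,0,0]]' --turn '[[0,0,0],[0,0,0],[0,0,0],[0,0,0],[0,0,0],[0,0,0],[0,0,0],[0,0,0],[0,0,0],[0,0,0]]' --fingers '[-0.5,-0.5,-0.5,-0.5,-0.5,-0.5,-0.5,-0.5,-0.5,-0.5]'

```text
time: 13.0
position: [0.4404, -0.3381, 0.1513]
tool_rot: [-1.569, 0.001, 0.002]
ft_force: [0.4, -0.3, -1.3]
grip_width: 0.487
```

```bash
python3 - <<'E'
from h import *
b=ctrl.get_image("scene")
s=ctrl.get_state();p=s["position"];print(p,s["tool_rot"],s["grip_width"],s["ft_force"])
it=[(ring(p,.019,p[2]-.068),(0,0,255)),(ring((.4415,-.340),.033,.066),(0,255,255))]
cv2.imwrite("pics/s8.png",draw(b,"scene",it,220,120,340,240,5,0))
E
```

```text
[ 0.44067826 -0.33877398  0.15201722] [-1.57008386e+00  1.93265700e-04  1.17059631e-03] 0.4889388182329852 [-0.33573367 -0.0836848  -0.79429752]
```

View pics/s8.png

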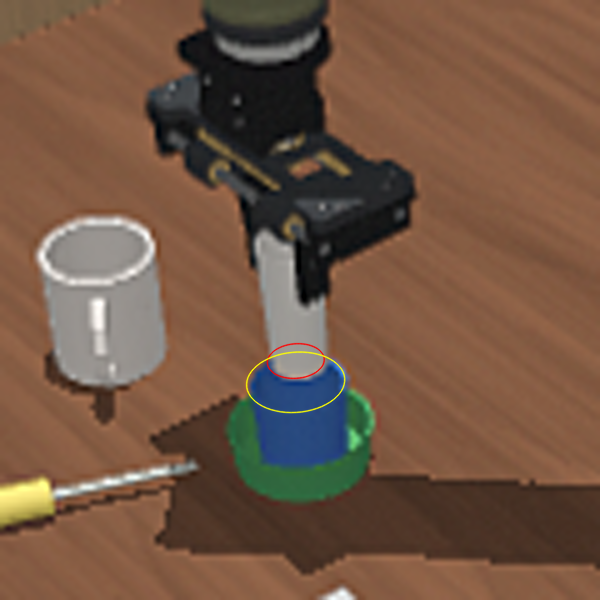

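>>> play_rows --translation '[[0,6,-1],[0,10,0],[0,13,0],[0,14,0],[0,13,0],[0,10,0],[0,6,0],[0,3,0],[0,0,0],[0,0,0]]' --turn '[[0,0,0],[0,0,0],[0,0,0],[0,0,0],[0,0,0],[0,0,0],[0,0,0],[0,0,0],[0,0,0],[0,0,0]]' --fingers '[-0.5,-0.5,-0.5,-0.5,-0.5,-0.5,-0.5,-0.5,-0.5,-0.5]'

```text
time: 13.88
position: [0.4408, -0.341, 0.0778]
tool_rot: [-1.571, 0.0, -0.001]
ft_force: [-0.4, -0.3, -1.5]
grip_width: 0.489
```

>>> play_rows --translation '[[0,1,0],[0,0,0],[0,0,0],[0,0,0],[0,0,0],[0,0,0],[0,-8,0],[0,-16,0],[0,-25,0],[0,-30,0]]' --turn '[[0,0,0],[0,0,0],[0,0,0],[0,0,0],[0,0,0],[0,0,0],[0,0,0],[0,0,0],[0,0,0],[0,0,0]]' --fingers '[-0.5,0.0,0.6,0.6,0.6,0.6,0.6,0.6,0.6,0.6]'

```text
time: 14.72
position: [0.4395, -0.3402, 0.1557]
tool_rot: [-1.57, 0.003, 0.001]
ft_force: [0.7, -0.4, 0.1]
grip_width: 0.793
```

>>> play_rows --translation '[[0,-30,0],[0,-30,10],[0,-30,20],[0,-20,35],[0,-10,35],[0,0,35],[0,0,35],[0,0,35],[0,0,35],[0,0,25]]' --turn '[[0,0,0],[0,0,0],[0,0,0],[0,0,0],[0,0,0],[0,0,0],[0,0,0],[0,0,0],[0,0,0],[0,0,0]]' --fingers '[0.6,0.6,0.6,0.6,0.6,0.6,0.6,0.6,0.6,0.6]'

```text
time: 15.55
position: [0.4405, -0.0727, 0.2764]
tool_rot: [-1.569, -0.002, 0.0]
ft_force: [0.8, 0.7, 0.1]
grip_width: 0.799
```

```bash
python3 - <<'E'
from h import *
b=ctrl.get_image("scene");a=ctrl.get_image("top")
cv2.imwrite("pics/raw_top9.png",a);cv2.imwrite("pics/raw_scene9.png",b)
s=ctrl.get_state();p=s["position"];print(p,s["tool_rot"],s["grip_width"],s["time"])
it=[(ring((.4415,-.340),.033,.066),(0,255,255)),(ring((.441,-.340),.022,.106),(0,0,255))]
A=draw(b,"scene",it,230,170,310,230,5,0);B=draw(a,"top",it,390,235,470,295,5,0)
cv2.imwrite("pics/s9.png",np.hstack([A,B]))
E
```

```text
[ 0.44081617 -0.07102484  0.27608959] [-1.56931917 -0.00608155  0.00496444] 0.7996927894537272 15.65
```

View pics/s9.png

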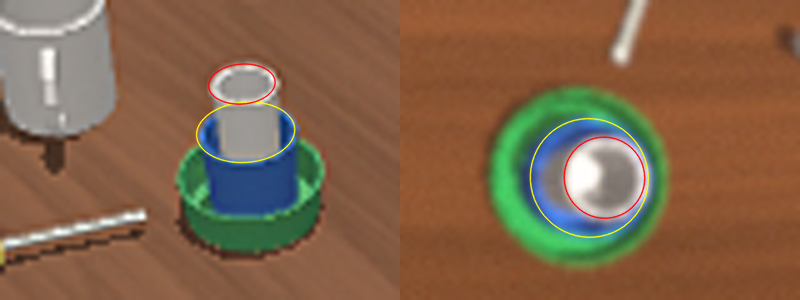

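View pics/raw_scene9.png

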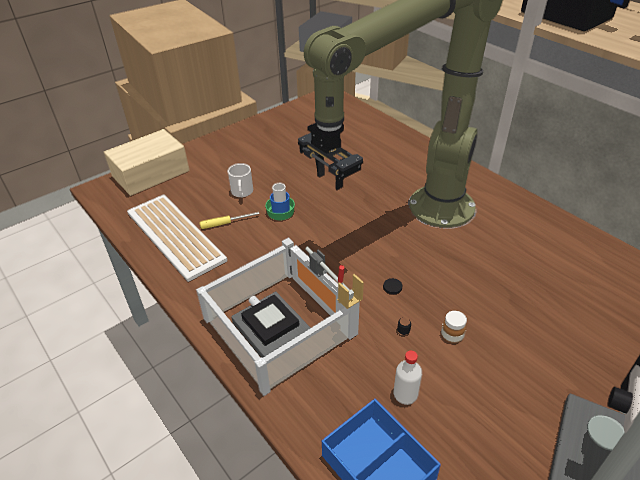

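```bash
python3 - <<'E'
from h import *
a=cv2.imread("pics/raw_top9.png")
cv2.imwrite("pics/t9.png",draw(a,"top",[],210,98,350,228,6,0)[:, :800])
E
```

```text
(no output)
```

View pics/t9.png

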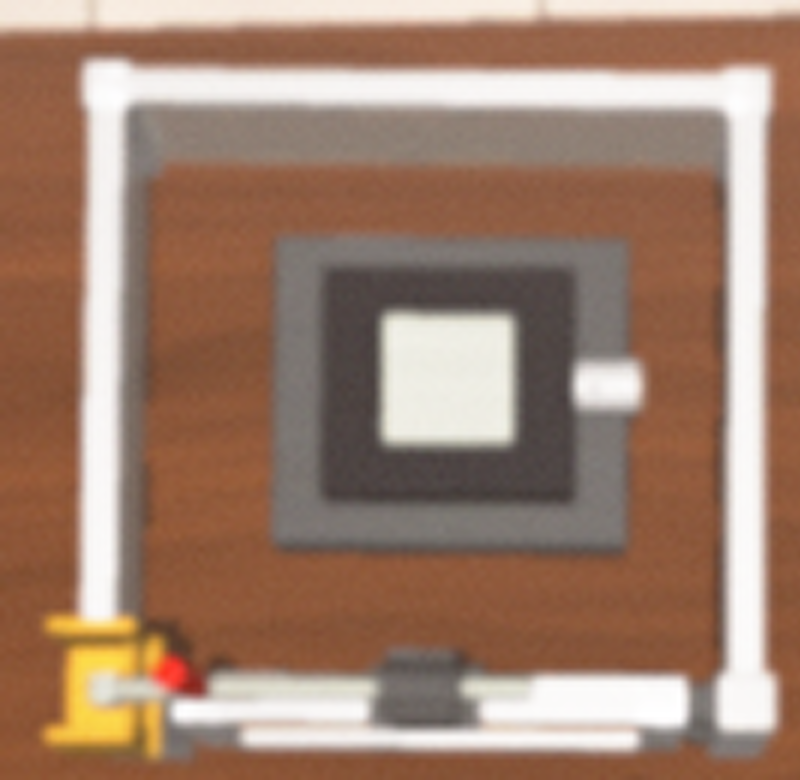

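```bash
python3 - <<'E'
from h import *
from scipy.optimize import least_squares
np.set_printoptions(precision=4,suppress=True)
f=lambda u,v:(u/6+210-.5,v/6+98-.5)
# (guard pt or None, crop px)
P=[((0,.0907,.2267),(172,672),(1,1)),((0,-.130,.135),(687,701),(1,1)),((-.010,-.12,.135),(665,727),(0,1)),((-.010,.08,.135),(190,724),(0,1)),
((.0,-.06,.180),(495,687),(0,1)),((0,.03,.170),(300,686),(0,1)),((0,.12,.163),(105,688),(0,1))]
def wp(q,p): c,s=np.cos(q[2]),np.sin(q[2]);return [q[0]+c*p[0]-s*p[1],q[1]+s*p[0]+c*p[1],p[2]]
def res(q): return np.concatenate([(px("top",wp(q,p))[0]-f(*c))*m for p,c,m in P])
r=least_squares(res,[.595,.075,0],loss="soft_l1");print(r.x);print(r.fun.reshape(-1,2) if 0 else res(r.x).reshape(-1,2))
q=r.x
for n in [(0,.0882,.2018),(0,-.14,.135),(0,.097,.135)]: print(n,wp(q,n))
b=cv2.imread("pics/raw_scene9.png");a=cv2.imread("pics/raw_top9.png")
L=lambda *pp:np.array([wp(q,p) for p in pp])
it=[(L((-.01,-.13,.135),(-.01,.097,.135),(.01,.097,.135),(.01,-.13,.135),(-.01,-.13,.135)),(0,0,255)),(L((0,.0907,.2267),(0,.0845,.165)),(0,255,0)),(L((0,.103,.135),(0,.143,.135)),(255,0,255)),(L((-.021,.114,.155),(.021,.114,.155)),(255,0,0))]
cv2.imwrite("pics/g9.png",np.hstack([draw(b,"scene",it,280,230,370,320,4,0),draw(a,"top",it,210,150,320,240,4,0)]))
np.save("q.npy",q)
E
```

```text
[ 0.6002  0.0738 -0.0345]
[[-0.5613  0.0155]
 [ 0.6127  0.1533]
 [ 0.     -0.4885]
 [ 0.     -0.773 ]
 [ 0.      0.279 ]
 [ 0.      0.5177]
 [ 0.      0.1301]]
(0, 0.0882, 0.2018) [np.float64(0.6032893432381532), np.float64(0.1619277736811448), 0.2018]
(0, -0.14, 0.135) [np.float64(0.5954203156301351), np.float64(-0.06613651200274794), 0.135]
(0, 0.097, 0.135) [np.float64(0.6035927939084011), np.float64(0.17072254017552807), 0.135]
```

View pics/g9.png

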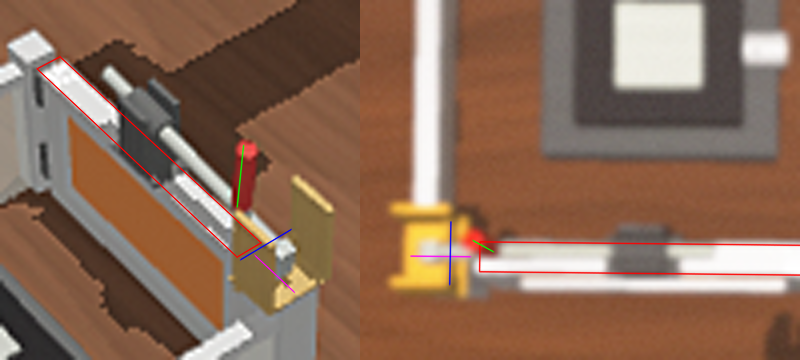

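>>> play_rows --translation '[[0,0,0],[0,0,0],[0,0,0],[0,0,0],[0,0,0],[0,0,0],[0,0,0],[0,0,0],[0,0,0],[0,0,0]]' --turn '[[0,0.1146,0],[0,0.1146,0],[0,0.1146,0],[0,0.1146,0],[0,0.1146,0],[0,0.1146,0],[0,0.1146,0],[0,0.1146,0],[0,0.1146,0],[0,0.1146,0]]' --fingers '[0.6,0.6,0.6,0.6,0.6,0.6,0.6,0.6,0.6,0.6]'

```text
time: 16.48
position: [0.4407, -0.077, 0.2761]
tool_rot: [-1.378, 0.897, -0.898]
ft_force: [0.1, 0.2, -0.6]
grip_width: 0.802
```

>>> play_rows --translation '[[0,0,0],[0,0,0],[0,0,0],[0,0,0],[-35,0,15],[-38,0,16],[-38,0,16],[-38,0,16],[-38,0,16],[-28,0,16]]' --turn '[[0,0.1146,0],[0,0.1146,0],[0,0.1146,0],[0,0.1146,0],[0,0,0],[0,0,0],[0,0,0],[0,0,0],[0,0,0],[0,0,0]]' --fingers '[0.6,0.6,0.6,0.6,0.6,0.6,0.6,0.6,0.6,0.6]'

```text
time: 17.32
position: [0.5437, 0.1388, 0.2761]
tool_rot: [-1.192, 1.233, -1.233]
ft_force: [0.2, 0.9, 0.4]
grip_width: 0.799
```

```bash
python3 - <<'E'
from h import *
np.set_printoptions(precision=4,suppress=True)
s=ctrl.get_state();p=s["position"];R=Ro.from_rotvec(s["tool_rot"]).as_matrix();print(p,s["time"]);print(R); print(s["joint_positions"])
print((R.T@(np.array([.603,.162,.276])-p))*1000)
E
```

```text
[0.5437 0.1388 0.2761] 17.3167
[[-0.0325  0.0007  0.9995]
 [-0.9995  0.001  -0.0325]
 [-0.001  -1.      0.0006]]
[-0.4586  0.1077  0.1766  1.6017 -0.0198  1.433  -0.3128]
[-25.1408   0.1379  58.4672]
```

>>> play_rows --translation '[[-9,0,22],[-8,0,20],[-5,0,11],[-3,0,5],[0,0,0],[0,10,0],[0,15,0],[0,10,0],[0,0,0],[0,0,0]]' --turn '[[0,0,0],[0,0,0],[0,0,0],[0,0,0],[0,0,0],[0,0,0],[0,0,0],[0,0,0],[0,0,0],[0,0,0]]' --fingers '[0.6,0.6,0.6,0.6,0.6,0.6,0.6,0.6,0.6,0.6]'

```text
time: 18.15
position: [0.601, 0.1583, 0.24]
tool_rot: [-1.194, 1.236, -1.234]
ft_force: [0.5, -0.6, 0.5]
grip_width: 0.799
```

```bash
python3 - <<'E'
from h import *
np.set_printoptions(precision=4,suppress=True)
b=ctrl.get_image("scene");a=ctrl.get_image("top")
s=ctrl.get_state();p=s["position"];R=Ro.from_rotvec(s["tool_rot"]).as_matrix();print(p,s["time"])
print((R.T@(np.array([.603,.162,.19])-p))*1000)
it=[(np.array([p-R[:,2]*.035,p+R[:,2]*.035]),(0,255,255)),(np.array([[.6033,.1645,.2267],[.6033,.158,.165]]),(0,255,0))]
cv2.imwrite("pics/s10.png",draw(b,"scene",it,280,190,390,310,5,0))
cv2.imwrite("pics/t10.png",draw(a,"top",it,180,150,320,260,5,0))
E
```

```text
[0.602  0.1587 0.2414] 18.25
[-3.3416 51.4294  0.8092]
```

View pics/s10.png

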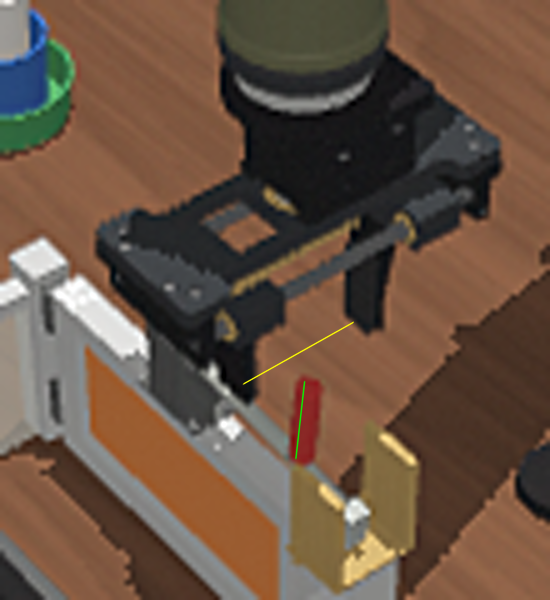

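View pics/t10.png

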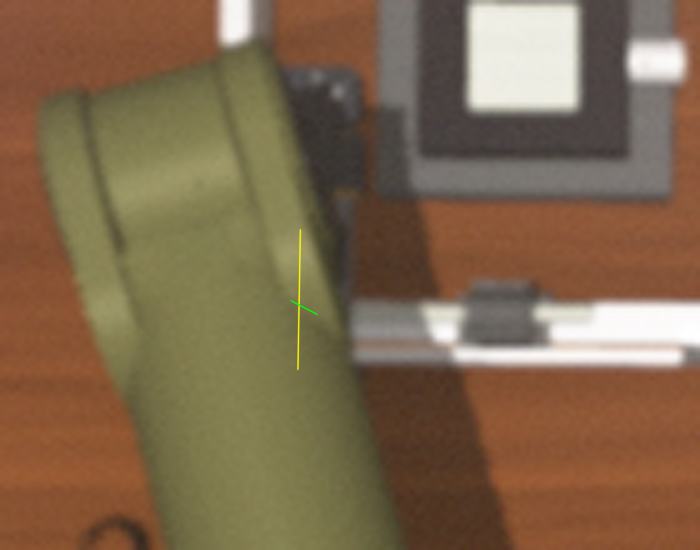

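>>> play_rows --translation '[[-2,6,0.5],[0,10,0],[0,12,0],[0,12,0],[0,8,0],[0,3,0],[0,0,0],[0,0,0],[0,0,0],[0,0,0]]' --turn '[[0,0,0],[0,0,0],[0,0,0],[0,0,0],[0,0,0],[0,0,0],[0,0,0],[0,0,0],[0,0,0],[0,0,0]]' --fingers '[0.6,0.6,0.6,0.6,0.6,0.6,0.6,0.6,0.6,0.6]'

```text
time: 19.08
position: [0.6029, 0.1609, 0.1903]
tool_rot: [-1.191, 1.234, -1.235]
ft_force: [-0.4, 0.2, -0.4]
grip_width: 0.804
```

```bash
python3 - <<'E'
from h import *
np.set_printoptions(precision=4,suppress=True)
b=ctrl.get_image("scene")
s=ctrl.get_state();p=s["position"];R=Ro.from_rotvec(s["tool_rot"]).as_matrix();print(p,s["time"],s["ft_force"])
it=[(np.array([p-R[:,2]*.035,p+R[:,2]*.035]),(0,255,255)),(np.array([[.6033,.1645,.2267],[.6033,.158,.165]]),(0,255,0))]
cv2.imwrite("pics/s11.png",draw(b,"scene",it,290,210,390,310,6,0))
E
```

```text
[0.6029 0.1609 0.1903] 19.1333 [-0.5527  0.1372 -0.1074]
```

View pics/s11.png

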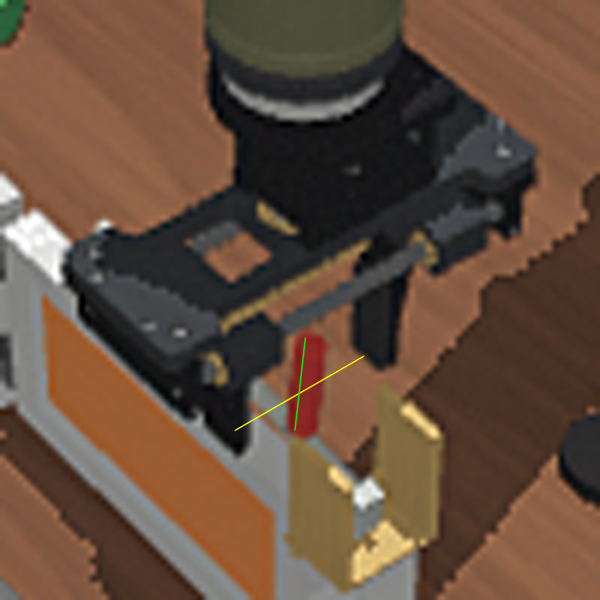

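>>> play_rows --translation '[[0,0,0],[0,0,0],[0,0,0],[0,0,0],[0,0,0],[0,0,0],[0,0,0],[0,0,0],[0,0,0],[0,0,0]]' --turn '[[0,0,0],[0,0,0],[0,0,0],[0,0,0],[0,0,0],[0,0,0],[0,0,0],[0,0,0],[0,0,0],[0,0,0]]' --fingers '[-1,-1,-1,-1,-1,-1,-1,-1,-1,-1]' --grip_force 25

```text
time: 19.97
position: [0.6026, 0.1608, 0.1896]
tool_rot: [-1.192, 1.234, -1.235]
ft_force: [1.3, 0.5, 0.2]
grip_width: 0.154
```

>>> play_rows --translation '[[0,0,0],[0.45,-1.9,0],[0.45,-1.9,0],[0.45,-1.9,0],[0.45,-1.9,0],[0.45,-1.9,0],[0.45,-1.9,0],[0.45,-1.9,0],[0.45,-1.9,0],[0,0,0]]' --turn '[[0,0,0],[0,0,0.01875],[0,0,0.01875],[0,0,0.01875],[0,0,0.01875],[0,0,0.01875],[0,0,0.01875],[0,0,0.01875],[0,0,0.01875],[0,0,0]]' --fingers '[-1,-1,-1,-1,-1,-1,-1,-1,-1,-1]'

```text
time: 20.8
position: [0.6026, 0.1546, 0.2049]
tool_rot: [-1.077, 1.301, -1.125]
ft_force: [0.7, 1.1, -1.9]
grip_width: 0.155
```

```bash
python3 - <<'E'
from h import *
np.set_printoptions(precision=4,suppress=True)
b=ctrl.get_image("scene")
s=ctrl.get_state();p=s["position"];R=Ro.from_rotvec(s["tool_rot"]).as_matrix();print(p,s["time"],s["ft_force"],s["torque"],s["grip_width"]);print(R)
cv2.imwrite("pics/s12.png",draw(b,"scene",[],290,210,390,310,6,0))
E
```

```text
[0.6024 0.1548 0.2045] 20.85 [ 0.3551  0.2295 -2.0703] [-0.3887 -0.1184  0.003 ] 0.15601524506415726
[[-0.0357  0.0053  0.9993]
 [-0.9882  0.1489 -0.0361]
 [-0.149  -0.9888 -0.0001]]
```

View pics/s12.png

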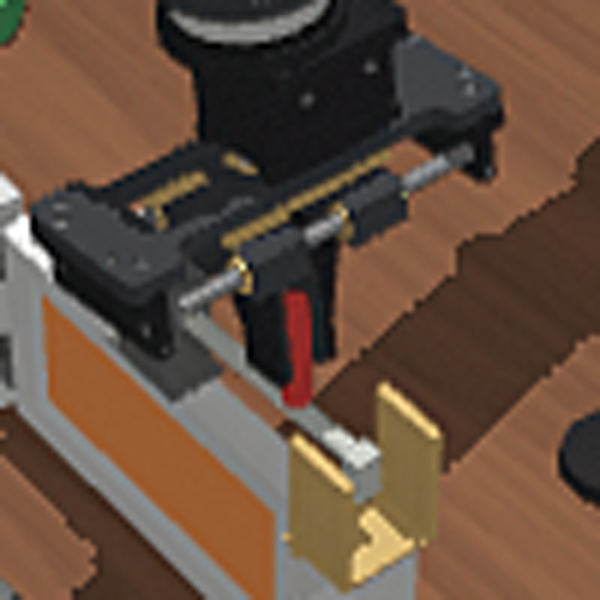

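```bash
python3 - <<'E'
from h import *
s=ctrl.get_state();p=s["position"];R=Ro.from_rotvec(s["tool_rot"]).as_matrix()
b=ctrl.get_image("scene")
X=lambda a,bb,c:p+R@np.array([a,bb,c])
it=[]
for z in(.007,):
    it.append((np.array([X(-.0095,0,z),X(.0095,0,z),X(.0095,-.038,z),X(-.0095,-.038,z),X(-.0095,0,z)]),(0,255,255)))
it.append((np.array([X(0,0.02,0),X(0,-.04,0)]),(0,255,0)))
cv2.imwrite("pics/s13.png",draw(b,"scene",it,320,240,370,290,12,0))
E
```

```text
(no output)
```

View pics/s13.png

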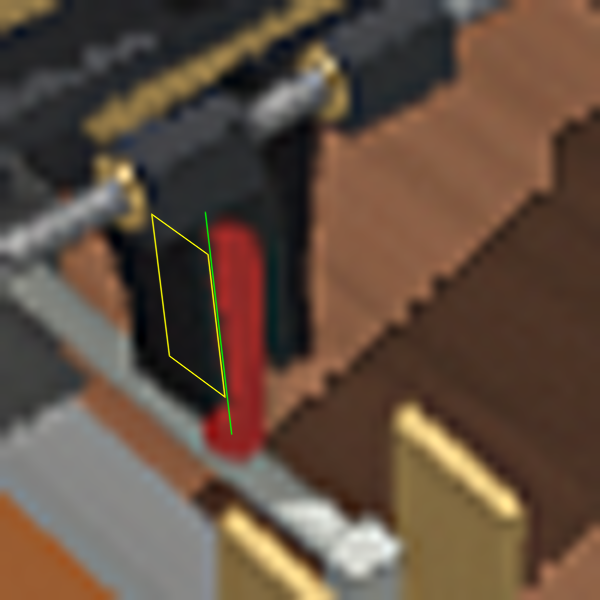

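>>> play_rows --translation '[[3,-0.3,0],[5,-0.4,0],[5.5,-0.5,0],[6,-0.5,0],[6,-0.5,0],[6,-0.5,0],[6,-0.5,0],[5.5,-0.5,0],[4.5,-0.4,0],[0,0,0]]' --turn '[[0,0,0],[0,0,0],[0,0,0],[0,0,0],[0,0,0],[0,0,0],[0,0,0],[0,0,0],[0,0,0],[0,0,0]]' --fingers '[-1,-1,-1,-1,-1,-1,-1,-1,-1,-1]' --grip_force 35

```text
time: 21.73
position: [0.6009, 0.1066, 0.2015]
tool_rot: [-1.079, 1.3, -1.126]
ft_force: [0.9, -0.7, 0.0]
grip_width: 0.15
```

```bash
python3 - <<'E'
from h import *
np.set_printoptions(precision=4,suppress=True)
b=ctrl.get_image("scene")
s=ctrl.get_state();p=s["position"];R=Ro.from_rotvec(s["tool_rot"]).as_matrix();print(p,s["time"],s["ft_force"],s["torque"],s["grip_width"]);print(R)
q=np.load("q.npy");c,sn=np.cos(q[2]),np.sin(q[2]);g=p-R[:,1]*.019
print("guard grip",c*(g[0]-q[0])+sn*(g[1]-q[1]),-sn*(g[0]-q[0])+c*(g[1]-q[1]),g[2])
X=lambda a,bb,c:p+R@np.array([a,bb,c])
cv2.imwrite("pics/s14.png",draw(b,"scene",[(np.array([X(0,0.02,0),X(0,-.04,0)]),(0,255,0))],290,220,370,300,8,0))
E
```

```text
[0.6008 0.1067 0.2014] 21.7833 [ 1.5751 -0.7662  0.0025] [-0.743  -0.3173  0.0004] 0.15069244601466023
[[-0.0356  0.0055  0.9994]
 [-0.9884  0.1476 -0.036 ]
 [-0.1477 -0.989   0.0002]]
guard grip -0.0005549000649057501 0.03014088868202407 0.2201632537516768
```

View pics/s14.png

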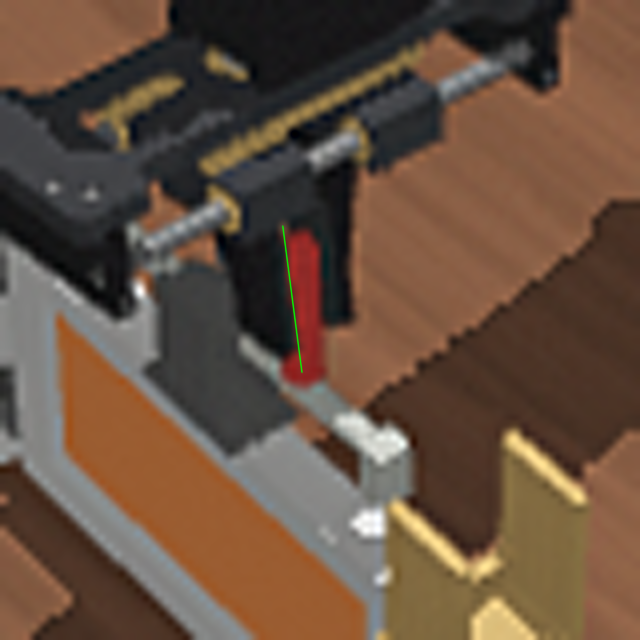

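>>> play_rows --translation '[[0,0,-3.0],[0.1,0,-6.0],[0.1,0,-6.05],[0.1,0,-6.05],[0.1,0,-6.05],[0.1,0,-6.05],[0.1,0,-6.05],[0.1,0,-6.05],[0.1,0,-6.05],[0.1,0,-6.05]]' --turn '[[-0.0026,-0.0173,0],[-0.0052,-0.0346,0],[-0.0052,-0.0346,0],[-0.0052,-0.0346,0],[-0.0052,-0.0346,0],[-0.0052,-0.0346,0],[-0.0052,-0.0346,0],[-0.0052,-0.0346,0],[-0.0052,-0.0346,0],[-0.0052,-0.0346,0]]' --fingers '[-1,-1,-1,-1,-1,-1,-1,-1,-1,-1]'

```text
time: 22.62
position: [0.5451, 0.101, 0.2016]
tool_rot: [-1.242, 1.066, -0.874]
ft_force: [5.3, -0.1, -1.3]
grip_width: 0.145
```

>>> play_rows --translation '[[0.1,0,-6],[0,0,-2],[0,0,0],[0,0,0],[0,0,0],[0,0,0],[0,0,0],[0,0,0],[0,0,0],[0,0,0]]' --turn '[[-0.0052,-0.0346,0],[-0.0017,-0.0114,0],[0,0,0],[0,0,0],[0,0,0],[0,0,0],[0,0,0],[0,0,0],[0,0,0],[0,0,0]]' --fingers '[-1,-1,-1,-1,-1,-1,-1,-1,-1,-1]'

```text
time: 23.45
position: [0.5366, 0.0988, 0.2014]
tool_rot: [-1.262, 1.037, -0.838]
ft_force: [5.0, 0.0, 0.2]
grip_width: 0.15
```

```bash
python3 - <<'E'
from h import *
np.set_printoptions(precision=4,suppress=True)
b=ctrl.get_image("scene");a=ctrl.get_image("top")
s=ctrl.get_state();p=s["position"];R=Ro.from_rotvec(s["tool_rot"]).as_matrix();print(p,s["time"],s["ft_force"],s["torque"],s["grip_width"]);print(R)
q=np.load("q.npy");c,sn=np.cos(q[2]),np.sin(q[2]);g=p-R[:,1]*.019
gx,gy=c*(g[0]-q[0])+sn*(g[1]-q[1]),-sn*(g[0]-q[0])+c*(g[1]-q[1]);print(gx,gy,g[2],"angle",np.arctan2(-gx,gy+.14),"radius",np.hypot(gx,gy+.14))
cv2.imwrite("pics/s15.png",draw(b,"scene",[],240,170,400,320,5,0)[:600])
cv2.imwrite("pics/t15.png",draw(a,"top",[],190,170,350,290,5,0))
E
```

```text
[0.5366 0.0988 0.2014] 23.55 [ 5.2189 -0.1372  0.4784] [-0.2975 -1.1952 -0.1253] 0.14884163196461112
[[ 0.3341 -0.0498  0.9412]
 [-0.9306  0.1408  0.3378]
 [-0.1494 -0.9888  0.0007]]
-0.06347666240081506 0.02014261981444549 0.2201642903510025 angle 0.37737818568013853 radius 0.1722641731486297
```

View pics/s15.png

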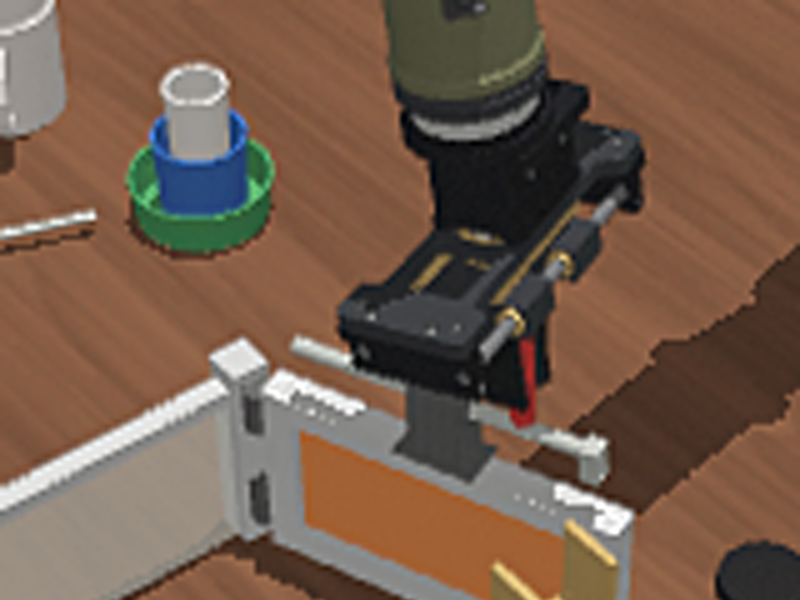

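View pics/t15.png

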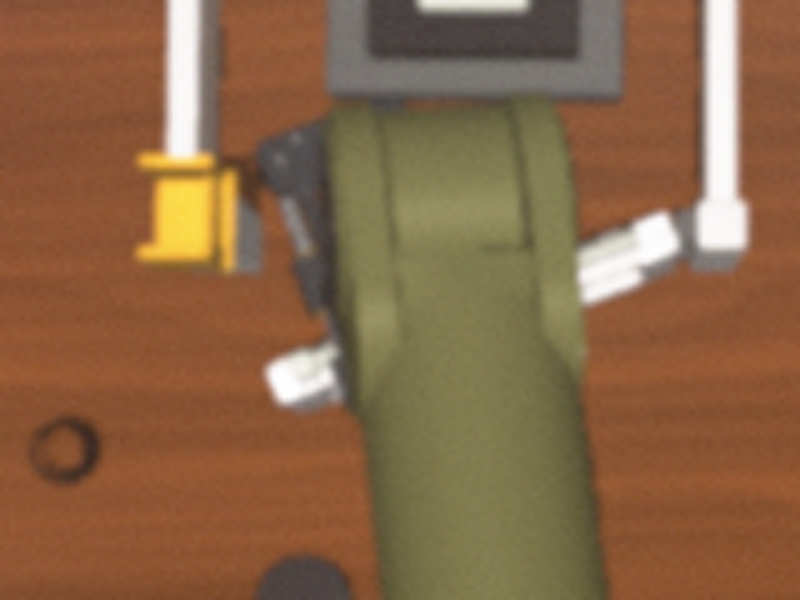

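```bash
python3 - <<'E'
from h import *
f=lambda u,v:(u/5+190-.5,v/5+170-.5)
a=w("top",f(285,383),.135);b=w("top",f(663,238),.135)
d=a-b;q=np.load("q.npy");print(a,b,np.hypot(*d[:2]),"gate angle",np.arctan2(-d[0],d[1])-q[2] if 0 else np.arctan2(-d[0],d[1])-q[2])
s=ctrl.get_state();print(s["qd"],s["ft_force"],s["time"])
ctrl.close_job()
E
```

```text
[0.51649007 0.15326401 0.135     ] [ 0.5889228  -0.04925474  0.135     ] 0.21508217977839245 gate angle 0.37797183691962805
[ 0.00052966 -0.00206714  0.00056029  0.00013774 -0.00060065 -0.00153418
 -0.00056046] [ 5.2188564  -0.13722129  0.47840756] 23.55
the job is handed in; nothing more can be done
```

I nested the vessels, drew the bolt and swung the gate open. I handed the job in at about 23.6 s of the 67 s allowed, with the gripper still holding the bolt handle. The hand-in reported no verdict.

- **Vessels:** the blue cup is in the dish and the white cup in the blue cup, all upright. Both cameras showed them centred to within a few mm, about 0.3 m from the gate.
- **Bolt:** I pinched the red handle, raised it about 15 mm and pulled it back. I estimate it is drawn 47 to 50 mm, and the picture shows the toe clear of the keeper.
- **Gate:** it stands about 0.38 rad open. The tool pose gave 0.377 and the top picture 0.378. The arm was still, with about 5 N at the wrist against the spring and a 35 N grip on the handle.
- **Bystanders:** none looked disturbed in the pictures I took. The last close-ups did not cover the wash bottle, the jar or all of the mug.

Some checks disagreed:
- The scene camera sat about 1 pixel (3 to 4 mm) off the top camera throughout.
- The pads hold the handle about 3 to 4 mm off their middle.
- The brass lip appeared about 8 mm nearer the gate than its stated position put it. I did not resolve this, and the toe cleared it.

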